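Load the slide warmer and set its cover to the vent mark

ROBOT

A 7-joint arm with a two-finger parallel gripper is mounted at the origin on the work surface. World frame = base frame: x ahead of the robot, y to its left, z up, the work surface at z = 0. Lengths are in m, angles in rad, forces in N, time in s.
With the tool pointing down it reaches from about 0.4 to 0.85 m from the base axis. Payload 4.5 kg.
Tool frame: the origin (TCP) lies between the finger pads; the fingertips stand r.tip_reach ahead of it and the grasp point (between the pads) lies 3 mm ahead of it (r.tip_reach is the distance from the TCP to the fingertips, in m); z points along the fingers, y is the line along which they close (so a half turn about z gives the same grasp; the last joint's range is limited). The gripper opens to 88 mm and grips with 3 to 60 N. Pads are 18 mm wide; open, the fingers measure 123 mm over their backs; the gripper's body (75 mm by 187 mm) begins 45 mm behind the grasp point.
Start: joints at [1.363, 0.689, -0.195, 1.565, 0.157, 0.902, -0.215], TCP at [0.15, -0.607, 0.261] pointing down, gripper open.
Joint ranges: [-3.01, 3.01], [-0.46, 2.08], [-1.47, 1.51], [0.13, 2.56], [-1, 4.14], [0.04, 2.09], [-2.66, 2.66]. Speed limits (rad/s): [2.57, 2.57, 3.14, 3.14, 3.14, 3.14, 3.14].

INTERFACE

Orientations are given as a unit quaternion [x, y, z, w].
In Python, from plant import r gives the robot as it stands.
- The arm moves only by the tool step_arm, never from a script. Its argument "motion" is a list of rows, each an object with "dp": the shift along the tool's x, y, z in mm, a list of three; "twist": the turn, a rotation vector about the tool's x, y, z in rad, a list of three; "hand": the opening, from -1 (shut) to 1 (fully open). In form: [{"dp": [dx, dy, dz], "twist": [rx, ry, rz], "hand": hand}, ...]. A call has 1 to 5 rows; each row is the pose to reach, as a shift and turn from the pose commanded when the call began, along the tool's axes at that moment; what a row does not reach only later rows make up. A row lasts 1/8 s, in which the tool goes at most 62.5 mm and 10.7 degrees, less where a joint would pass 70% of its speed; a pose out of reach is approached as far as the arm can. A call with a gripper value outside its range is refused whole. The fingers move at their own pace and stop on an object; "force" is the grip in N (left out, the last holds). Time passes only in rows, so rows that repeat a pose let the fingers close. It gives the time, the measured TCP pose, the force, the opening and the grip force at its end, in the units of the state.
- r.get_state(): the state, without advancing time (a new reading comes with each control period).
- r.snapshot(name): name is "side" or "top"; returns a dict with "pixels" (480x640x3 uint8, red, green, blue), "depth" (480x640 float32, m along the optical axis (not along the pixel's ray), 0 where there is no reading), "fx", "fy", "cx", "cy" (pixels), "D" ([k1, k2, p1, p2, k3] as OpenCV has them; the pictures are not rectified), "xyz" and "orientation" of the camera in the world. Camera axes: x right, y down, z forward; pixel columns grow to the right and rows downward; lengths in m; the calibration is good to about 2 mm. A picture is of the moment at which its call begins.
- r.finish_job(): hands the job in; it is judged then, once.
Trained networks look in the newest picture that a camera, given by its name, has taken for a name from the list of things; names that differ only in an ending like _2 or _b are one class to them, and where a whole thing is asked for, a point or a joint stands for the part that bears it (a point fixed in the world has none). Each returns a list of dicts, best first, with "score" (0 to 1); they miss things now and then, are a little off and sometimes report something else, mostly with a low value. They report only what shows in the picture. A call takes as long as a camera call.
- r.search_frame(camera, thing): "at" ([x, y, z] in m, in the coordinates of the camera as it stood for that picture, good to about 4 mm: the middle of the surface that is visible of it).
The state is a dict: "clock": time; "q": joint angles; "qd": joint speeds; "joint_torque": joint torques, N m; "tool_pos": TCP position; "eef_rot": TCP orientation; "contact_force": force on the tool from outside, world axes, zero at the start; "moment": the same for the moment, N m; "opening": opening from 0.0 (shut) to 1.0 (fully open); "finger_force": force on a finger pad.
Only numpy, scipy, OpenCV 4.12 (cv2) and the standard library are available. Lean on these libraries where they do the work, as an engineer would, in place of code of your own. Each camera call takes 0.05 s, during which the arm holds its last target. There are 200 camera calls.

TASK

Take the green glass jar off the slide warmer's plate and stand it on the free part of the black mat, then push the steel slide tray along the plate until it is fully home against the warmer's back wall, and then fold the orange cover down until it is in line with the red vent pointer beside it and leave it standing there. Be gentle with the glass jar and with the cover, do not shift the red pointer, and leave the other things where they stand.

Things in the scene. Friction and masses are not known exactly. Their poses are not given: they have to be found in the camera images.
- warmer: Fixed slide warmer: white case 240 (x) x 220 (y) x 55 mm, steel plate on top at z = 55 mm. Origin: centre of underside; its open front faces its own -x. Cheeks 10 mm thick: inner faces y = +-69 mm, from x = -120 to +95 mm, tops z = 105 mm. Back wall: inner face x = +95 mm, rear x = +110 mm, top z = 105 mm. Hinge line of cover and pointer: along y at x = +105, z = 112 mm.
- cover (a joint): Angle of the orange cover above closed, rad: 0 = level over the cheeks, pi/2 = upright; it starts leaning back beyond upright. Stiff panel, 200 mm from hinge line to free edge, 165 mm wide, 5 mm thick, 0.3 kg. Hinge friction about 0.65 N m: it stays where it is left and is pushed over from behind, on its outer face, with 3 to 7 N at 150 mm from the hinge. Limit: 20 N.
- cover_edge (a point): Middle of the cover's free edge, 200 mm from the hinge line. Its x axis points from the free edge to the hinge, z is the cover's outer normal.
- pointer (a joint): Angle of the red vent pointer above level, rad, measured as for the cover (same hinge line): the cover angle to be set. Varies; light friction hinge, to be left alone.
- pointer_tip (a point): Tip of the red pointer, a bar 100 mm long, 10 mm high and 6 mm thick, in the plane y = -95 mm of the warmer, just beside the cover. Its x axis points from tip to hinge.
- tray: Loose open steel slide tray 120 (x) x 130 (y) x 30 mm high, 3 mm walls, carrying slides, 0.35 kg. Origin: centre of underside. It lies on the plate between the cheeks, its front (-x) end sticking out of the warmer's front. Fully home: its rear against the back wall, its origin at x = +35 mm of the warmer.
- jar: Loose closed round jar of green glass with a white cap, 50 mm in diameter, 105 mm high, about 0.2 kg. Origin: centre of its underside. It stands on the plate between the tray and the back wall and bars the tray's way. Grip it with no more than 25 N; set it down with less than 40 N.
- mat: Flat black rubber mat 200 (x) x 120 (y) x 4 mm, fixed on the table, any yaw. Origin: centre of its underside. The jar is to stand on it.
- matbottle: Bystander: white bottle with a blue cap, 56 mm in diameter, 120 mm high, standing on one end of the mat (origin: centre of its underside).
- lamp: Bystander, fixed: desk lamp behind the cover on one side. Base 90 mm in diameter, 18 mm high; post 18 mm in diameter upright over its origin; head 160 x 60 x 35 mm at the top (355 to 390 mm high), along its own +x from -10 to +150 mm, away from the warmer.
- amber: Bystander: amber glass bottle, 68 mm in diameter, 170 mm high, standing behind the cover on the side without the lamp (origin: centre of its underside).
- tissues: Bystander: green and white tissue box 115 x 220 x 85 mm at the far side of the table.
- folders: Bystander: stack of four slide folders, 134 x 194 x 72 mm, at the far side of the table.
- dish: Bystander: glass bowl 110 mm in diameter, 55 mm high, left of the lamp and bottle.
- brush: Bystander: brush 170 mm long lying on the table at the left, before the water bath.

How it is judged:
On the way, in this order (a step that is already met when the one before it is completed fails the run):
1. the jar stands upright on the mat, let go (x of jar in the frame of mat between -0.1 and 0.1 m and y of jar in the frame of mat between -0.06 and 0.06 m and z of jar in the frame of mat below 0.01 m and angle between jar's own z axis and vertical below 0.12 rad and contact force between the fingers and jar below 0.1 N), for 0.2 s.
2. the tray is fully home against the back wall (x of tray in the frame of warmer above 0.028 m and z of tray in the frame of warmer below 0.06 m and angle between tray's own z axis and vertical below 0.06 rad), for 0.2 s.
3. the cover is in line with the red pointer (angle between the x axis of cover_edge and the x axis of pointer_tip, either way round below 0.11 rad), for 0.2 s.
At the end, for the whole second after the job is handed in: The jar stands upright on the mat (its centre over the mat), the tray lies flat on the plate within 7 mm of the back wall, the cover stands within 0.11 rad (6 degrees) of the red pointer, all at rest (all of step 2 and x of jar in the frame of mat between -0.1 and 0.1 m and y of jar in the frame of mat between -0.06 and 0.06 m and z of jar in the frame of mat below 0.01 m and angle between jar's own z axis and vertical below 0.12 rad and angle between the x axis of cover_edge and the x axis of pointer_tip, either way round below 0.11 rad and linear speed of each of jar, tray below 0.02 m/s); the robot touches nothing.
It fails at once if the glass jar is gripped with more than 25 N (50 N on both pads together) (contact force between the fingers and jar above 50 N).
It fails at once if the glass jar is set down on the mat with more than 40 N (contact force between jar and mat above 40 N).
It fails at once if the cover is loaded with more than 20 N (contact force between cover and anything else above 20 N).
It fails at once if the red pointer is shifted (its tip by more than 10 mm) (distance of pointer_tip from where it was at the start of the episode above 0.01 m).
It fails at once if a bystander is moved by more than 20 mm (distance of any of amber, matbottle, tissues, folders, dish, brush from where it was at the start of the episode above 0.02 m).
It also fails if it takes over 72 s, if anything falls off the work surface, if the arm or the gripper's body presses on something with over 40 N, if the wrist force passes 120 N, or if a joint passes its speed limit or range.

## Working session

There is one attempt and no reset: what is moved stays moved. The work goes in short steps, Python scripts to look and compute and a tool call to move; the robot and the scene stay as the last step left them, time stands still between calls to the robot, and variables do not carry over. Pictures are saved under pics/ and viewed, at most 10 in all, crops included, and the job is handed in when it is done.

Besides the shell and the picture viewer there is one more tool, called after "Emit:" as a command line: name --argument value ..., lists and objects as JSON in quotes. step_arm: Moves the arm, as the interface text tells. Its arguments: {"type":"object","properties":{"motion":{"type":"array"},"force":{"type":"number"}},"required":["motion"]}

```bash
mkdir -p pics; cat > h.py <<'E'
import numpy as np, cv2, sys
from scipy.spatial.transform import Rotation as R
from plant import r
def snap(n,save=None):
    s=r.snapshot(n)
    if save: cv2.imwrite(f'pics/{save}.png',cv2.cvtColor(s['pixels'],cv2.COLOR_RGB2BGR))
    return s
def w(s,p): return R.from_quat(s['orientation']).apply(p)+np.array(s['xyz'])
def cloud(s):
    v,u=np.mgrid[0:480,0:640]
    K=np.array([[s['fx'],0,s['cx']],[0,s['fy'],s['cy']],[0,0,1]])
    n=cv2.undistortPoints(np.stack([u.ravel(),v.ravel()],1).astype(np.float64).reshape(-1,1,2),K,np.array(s['D'])).reshape(480,640,2)
    d=s['depth'].astype(float)
    P=np.dstack([n*d[...,None],d])
    W=w(s,P.reshape(-1,3)).reshape(480,640,3); W[d==0]=np.nan
    return W
E
python3 - <<'E'
from h import *
np.set_printoptions(precision=4,suppress=True)
st=r.get_state();print(st,r.tip_reach)
for c in('side','top'):
    s=snap(c,c+'0'); np.savez(f'{c}0.npz',W=cloud(s),px=s['pixels'])
    print(c,s['xyz'],s['orientation'],s['fx'])
    for t in['warmer','cover','pointer','tray','jar','mat','matbottle','lamp','amber']:
        for d in r.search_frame(c,t)[:2]: print(t,round(d['score'],2),w(s,d['at']))
E
```

```text
{'clock': 0.0, 'q': array([ 1.3627,  0.69  , -0.1945,  1.5663,  0.1573,  0.9025, -0.2151]), 'qd': array([ 0.0007, -0.0001,  0.0011, -0.0021, -0.0003,  0.0009, -0.0002]), 'joint_torque': array([  0.0003, -52.7575,  -1.2669, -15.3436,  -0.0526,   0.0066,
         0.0002]), 'tool_pos': array([ 0.1495, -0.6062,  0.2599]), 'eef_rot': array([ 0.9927,  0.1206, -0.0002, -0.0009]), 'contact_force': array([ 1.0424,  0.0559, -0.4573]), 'moment': array([-0.0346, -0.018 , -0.0003]), 'finger_force': 0.0, 'opening': 0.9968589945211352} 0.022
side [ 1.062  -0.9227  0.8043] [ 0.8642  0.1929 -0.1022 -0.4532] 472.53837680517944
cover 0.87 [0.4693 0.1441 0.219 ]
cover 0.36 [ 0.5048 -0.2949  0.0031]
tray 0.78 [ 0.5514 -0.0531  0.0625]
jar 0.83 [0.5075 0.0352 0.1204]
mat 0.65 [ 0.5038 -0.2981  0.0033]
matbottle 0.75 [ 0.4668 -0.3712  0.0695]
lamp 0.92 [0.3744 0.2134 0.3827]
amber 0.56 [0.5181 0.241  0.0804]
top [0.4003 0.0096 1.1167] [ 0.7108 -0.6973  0.0593 -0.0706] 502.50553274921936
warmer 0.66 [0.4807 0.094  0.0952]
cover 0.61 [0.4705 0.1442 0.2354]
cover 0.61 [0.4795 0.2424 0.1179]
pointer 0.65 [0.5809 0.1214 0.1433]
tray 0.96 [ 0.5473 -0.0554  0.0556]
jar 0.94 [0.4958 0.0491 0.1645]
jar 0.16 [ 0.7279 -0.2487  0.0816]
mat 0.8 [ 0.506  -0.2906  0.0039]
matbottle 0.88 [ 0.4529 -0.3413  0.0851]
matbottle 0.65 [ 0.5036 -0.2883  0.002 ]
lamp 0.96 [0.3654 0.2523 0.3874]
lamp 0.69 [0.4779 0.2415 0.1184]
amber 0.62 [0.4818 0.2406 0.1199]
amber 0.51 [0.5818 0.1231 0.1412]
```

View pics/side0.png

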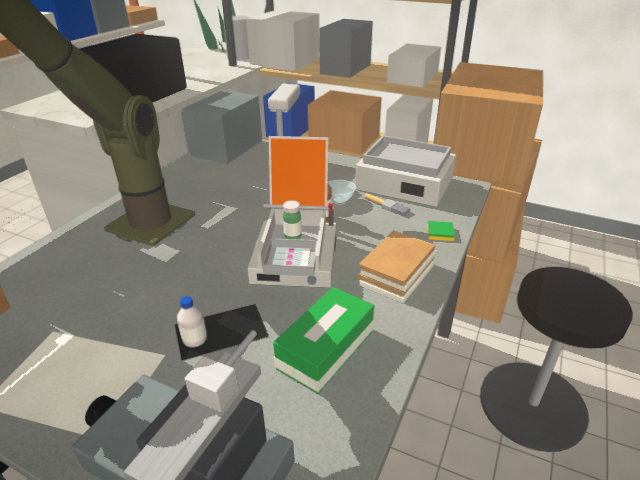

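View pics/top0.png

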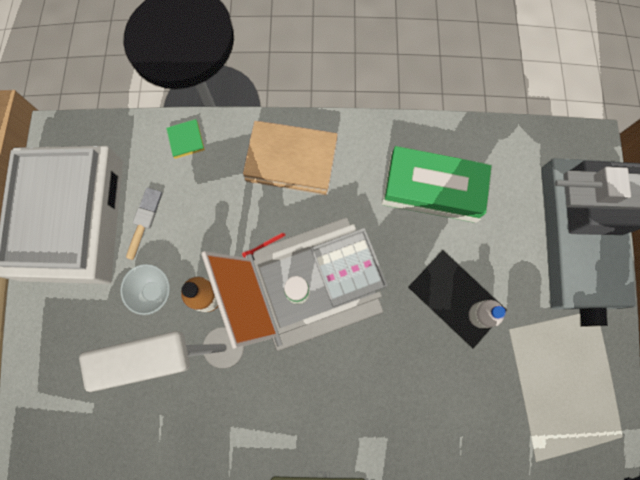

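The side view shows the orange cover at (298,172), the jar at (291,220) between the cover and the tray at (293,257). The mat is at (222,332), with the bottle on its near-robot end at (190,325). In the top view the jar cap is at (295,289), the red pointer runs (245,253)-(283,235), the mat is at (455,297) with the bottle at (488,313), and the lamp and amber bottle stand behind the cover.

```bash
cat > m.py <<'E'
from h import *
np.set_printoptions(precision=4,suppress=True)
D={c:np.load(c+'0.npz') for c in('side','top')}
def sel(c,f,box):
    W=D[c]['W'];p=D[c]['px'].astype(int);hsv=cv2.cvtColor(D[c]['px'],cv2.COLOR_RGB2HSV).astype(int)
    m=f(hsv[...,0],hsv[...,1],hsv[...,2])&np.isfinite(W[...,0])
    for i in range(3): m&=(W[...,i]>box[i][0])&(W[...,i]<box[i][1])
    return W[m]
orange=lambda h,s,v:(h>5)&(h<16)&(s>180)
red=lambda h,s,v:((h<5)|(h>174))&(s>150)
anyc=lambda h,s,v:h>=0
dark=lambda h,s,v:(v<45)
for c in D:
    o=sel(c,orange,[(.3,.65),(.02,.3),(.1,.4)])
    ct=o.mean(0);n=np.linalg.svd(o-ct,full_matrices=False)[2][2]
    n*=np.sign(-n[1]);  # inner normal towards front
    print(c,'cover',len(o),ct,n,'elev of plane', np.degrees(np.arctan2(-n[2],np.hypot(n[0],n[1]))),'yaw of +x',np.arctan2(-n[1],-n[0]),o.min(0),o.max(0))
    q=sel(c,red,[(.5,.65),(.0,.25),(.1,.3)]);
    if len(q)>5:
        cq=q.mean(0);d=np.linalg.svd(q-cq,full_matrices=False)[2][0];print('red',len(q),cq,d,'elev',np.degrees(np.arcsin(abs(d[2]))),q[q[:,2].argmin()],q[q[:,2].argmax()])
    k=sel(c,anyc,[(.35,.65),(-.15,.2),(.099,.109)])
    if len(k)>20: print('cheeks',len(k),cv2.minAreaRect(k[:,:2].astype(np.float32)))
    k=sel(c,anyc,[(.42,.57),(-.02,.10),(.148,.17)]);print('cap',len(k),k.mean(0),k.min(0),k.max(0), 'z95',np.percentile(k[:,2],95), cv2.minEnclosingCircle(k[:,:2].astype(np.float32)))
    k=sel(c,dark,[(.4,.63),(-.42,-.2),(-.01,.012)]);print('mat',len(k),cv2.minAreaRect(k[:,:2].astype(np.float32)),k[:,2].mean())
    k=sel(c,anyc,[(.4,.52),(-.42,-.3),(.03,.14)]);print('mb',len(k),cv2.minEnclosingCircle(k[:,:2].astype(np.float32)),k[:,2].max())
    k=sel(c,anyc,[(.43,.55),(.16,.3),(.03,.2)]);print('amber',len(k),k.min(0),k.max(0))
    k=sel(c,anyc,[(.25,.43),(.1,.5),(.3,.42)]);print('lamphead',len(k),cv2.minAreaRect(k[:,:2].astype(np.float32)))
    k=sel(c,anyc,[(.25,.43),(.1,.5),(.03,.3)]);print('lamppost',len(k),np.median(k,0))
    k=sel(c,anyc,[(.42,.65),(-.15,.03),(.08,.09)]);print('trayrim',len(k),cv2.minAreaRect(k[:,:2].astype(np.float32)))
E
python3 m.py
```

```text
side cover 3376 [0.4706 0.1424 0.2135] [ 0.346  -0.8957  0.2794] elev of plane -16.22713969186315 yaw of +x 1.9393922091682134 [0.3909 0.0902 0.1182] [0.5484 0.1957 0.3007]
red 21 [0.5894 0.1023 0.1468] [-0.2831  0.7236 -0.6295] elev 39.01623610128474 [0.5717 0.1409 0.1086] [0.5984 0.0765 0.1748]
cheeks 591 ((0.5303062796592712, 0.015763595700263977), (0.18025197088718414, 0.2314099371433258), 19.969926834106445)
cap 167 [0.4994 0.0445 0.1582] [0.4235 0.0246 0.1484] [0.5212 0.0991 0.1633] z95 0.16226652132003508 ((0.4719432592391968, 0.06941896677017212), 0.05687671899795532)
mat 1047 ((0.49225738644599915, -0.307930588722229), (0.19228966534137726, 0.12328580021858215), 46.807247161865234) 0.004989015531203189
mb 878 ((0.45924821496009827, -0.3597440719604492), 0.0283823162317276) 0.12722358080570773
amber 143 [0.508  0.1601 0.0319] [0.5499 0.2747 0.2   ]
lamphead 815 ((0.36926859617233276, 0.24429643154144287), (0.0647013857960701, 0.2220936119556427), 15.944697380065918)
lamppost 820 [0.4111 0.1266 0.2386]
trayrim 405 ((0.5436458587646484, -0.034391552209854126), (0.15544028580188
[... 496 characters left out ...]
.4755 0.0294 0.1512] [0.5195 0.0719 0.1649] z95 0.1621714363513525 ((0.4977736473083496, 0.051052436232566833), 0.02259404957294464)
mat 2764 ((0.4946155548095703, -0.30401164293289185), (0.1950799822807312, 0.11642098426818848), 46.96212387084961) 0.0033589731204197166
mb 727 ((0.45792829990386963, -0.35299426317214966), 0.029052114114165306) 0.12666650609257013
amber 1030 [0.4538 0.1601 0.0303] [0.5499 0.2875 0.2   ]
lamphead 4569 ((0.3691813051700592, 0.24898824095726013), (0.06441988795995712, 0.22471755743026733), 16.566940307617188)
lamppost 1148 [0.4042 0.1352 0.2307]
trayrim 438 ((0.5354903340339661, -0.032910607755184174), (0.1493120789527893, 0.17400911450386047), 21.1219539642334)
```

```bash
cat > plan.py <<'E'
# usage: go([(x,y,z,yaw or R),...]) prints rows from the commanded pose (assume = measured)
from h import *
np.set_printoptions(precision=3,suppress=True)
X=np.array([-.358,.934,0]);Y=np.array([-.934,-.358,0]);O=np.array([.524,.0175,0])
def down(a): return R.from_euler('z',a)*R.from_euler('x',np.pi)
def wp(x,y,z): return O+X*x+Y*y+np.array([0,0,z])
def pose(): s=r.get_state(); return np.array(s['tool_pos']),R.from_quat(s['eef_rot']),s
def rel(p,rot,base=None):
    b=base or pose()[:2]
    return (b[1].inv().apply(np.array(p)-b[0])*1000).round(1),(b[1].inv()*rot).as_rotvec().round(3)
E
python3 - <<'E'
from plan import *
from m import sel,red,anyc
q=np.vstack([sel(c,red,[(.5,.65),(.0,.25),(.1,.3)]) for c in('side','top')])-O
u=q@X;z=q[:,2];
o=np.argsort(u)[::6]
print(np.c_[u,q@Y,z][o])
e1=(.45,-.4,.27);a=.242
print('via',rel(e1,down(.9)))
b=(np.array(e1),down(.9))
print('jar above',rel((.498,.051,.27),down(1.937),b))
E
```

```text
side cover 3376 [0.4706 0.1424 0.2135] [ 0.346  -0.8957  0.2794] elev of plane -16.22713969186315 yaw of +x 1.9393922091682134 [0.3909 0.0902 0.1182] [0.5484 0.1957 0.3007]
red 21 [0.5894 0.1023 0.1468] [-0.2831  0.7236 -0.6295] elev 39.01623610128474 [0.5717 0.1409 0.1086] [0.5984 0.0765 0.1748]
cheeks 591 ((0.5303062796592712, 0.015763595700263977), (0.18025197088718414, 0.2314099371433258), 19.969926834106445)
cap 167 [0.4994 0.0445 0.1582] [0.4235 0.0246 0.1484] [0.5212 0.0991 0.1633] z95 0.16226652132003508 ((0.4719432592391968, 0.06941896677017212), 0.05687671899795532)
mat 1047 ((0.49225738644599915, -0.307930588722229), (0.19228966534137726, 0.12328580021858215), 46.807247161865234) 0.004989015531203189
mb 878 ((0.45924821496009827, -0.3597440719604492), 0.0283823162317276) 0.12722358080570773
amber 143 [0.508  0.1601 0.0319] [0.5499 0.2747 0.2   ]
lamphead 815 ((0.36926859617233276, 0.24429643154144287), (0.0647013857960701, 0.2220936119556427), 15.944697380065918)
lamppost 820 [0.4111 0.1266 0.2386]
trayrim 405 ((0.5436458587646484, -0.034391552209854126), (0.15544028580188
[... 1374 characters left out ...]
18  0.1645]
 [ 0.0478 -0.0934  0.1628]
 [ 0.051  -0.0915  0.1579]
 [ 0.0542 -0.089   0.1548]
 [ 0.0579 -0.0903  0.1549]
 [ 0.0617 -0.0925  0.151 ]
 [ 0.0649 -0.0937  0.1383]
 [ 0.0668 -0.0909  0.1471]
 [ 0.0701 -0.089   0.1414]
 [ 0.0746 -0.089   0.139 ]
 [ 0.0791 -0.0889  0.1366]
 [ 0.0837 -0.0891  0.1334]
 [ 0.0894 -0.0915  0.1317]
 [ 0.0929 -0.0895  0.126 ]
 [ 0.0966 -0.0903  0.1286]
 [ 0.1002 -0.0887  0.1212]
 [ 0.1036 -0.0926  0.1185]
 [ 0.1071 -0.0932  0.1223]
 [ 0.1115 -0.0924  0.1236]
 [ 0.1155 -0.0877  0.1215]
 [ 0.1188 -0.0914  0.1197]]
via (array([ 341.1, -128.9,   -9.3]), array([ 0.   ,  0.   , -0.658]))
jar above (array([ 383.1, -242.7,   -0. ]), array([-0.   ,  0.   , -1.037]))
```

Emit:
step_arm --motion '[{"dp": [60, -20, -2], "twist": [0, 0, -0.13], "hand": 0.6}, {"dp": [120, -40, -4], "twist": [0, 0, -0.26], "hand": 0.6}, {"dp": [180, -65, -6], "twist": [0, 0, -0.39], "hand": 0.6}, {"dp": [240, -90, -8], "twist": [0, 0, -0.52], "hand": 0.6}, {"dp": [295, -110, -9], "twist": [0, 0, -0.65], "hand": 0.6}]' --force 12

```text
clock: 1.62
tool_pos: [0.409, -0.4297, 0.27]
eef_rot: [0.901, 0.433, -0.0, 0.0]
contact_force: [0.5, -1.5, -0.5]
opening: 0.798
finger_force: 0.0
```

```bash
sed -i 's/O=np.array(.*$/O=np.array([.521,.0165,0])/' plan.py; python3 - <<'E'
from plan import *
p,q,s=pose();print(p,s['q'],s['opening'],rel((.5,-.2,.26),down(1.6)),rel((.498,.051,.26),down(1.937)))
E
```

```text
[ 0.409 -0.43   0.27 ] [ 0.939  0.649 -0.358  1.65   0.275  0.893 -0.201] 0.7984729748422265 (array([236.2, -72.5,   9.9]), array([ 0.   ,  0.001, -0.704])) (array([ 430.9, -230.9,    9.8]), array([ 0.   ,  0.001, -1.041]))
```

Emit:
step_arm --motion '[{"dp": [47, -14, 2], "twist": [0, 0, -0.14], "hand": 0.6}, {"dp": [94, -29, 4], "twist": [0, 0, -0.28], "hand": 0.6}, {"dp": [142, -44, 6], "twist": [0, 0, -0.42], "hand": 0.6}, {"dp": [189, -58, 8], "twist": [0, 0, -0.56], "hand": 0.6}, {"dp": [236, -72, 10], "twist": [0, 0, -0.7], "hand": 0.6}]'

```text
clock: 2.25
tool_pos: [0.5003, -0.2007, 0.2598]
eef_rot: [0.698, 0.716, 0.0, 0.0]
contact_force: [-0.2, -0.6, 0.0]
opening: 0.801
finger_force: 0.0
```

```bash
python3 - <<'E'
from plan import *
p,q,s=pose();print(p,s['q'],rel((.498,.051,.24),down(1.937)))
E
```

```text
[ 0.5   -0.201  0.26 ] [ 0.622  0.617 -0.536  1.817  0.416  0.821 -0.095] (array([251.7,   4. ,  19.7]), array([ 0.   ,  0.001, -0.341]))
```

Emit:
step_arm --motion '[{"dp": [50, 1, 0], "twist": [0, 0, -0.08], "hand": 0.6}, {"dp": [105, 2, 0], "twist": [0, 0, -0.16], "hand": 0.6}, {"dp": [160, 3, 5], "twist": [0, 0, -0.24], "hand": 0.6}, {"dp": [210, 4, 12], "twist": [0, 0, -0.34], "hand": 0.6}, {"dp": [252, 4, 20], "twist": [0, 0, -0.341], "hand": 0.6}]'

```text
clock: 2.88
tool_pos: [0.4986, 0.0522, 0.2397]
eef_rot: [0.568, 0.823, 0.001, 0.0]
contact_force: [1.5, -0.8, -0.1]
opening: 0.802
finger_force: 0.0
```

```bash
python3 - <<'E'
from plan import *
s=snap('side');W=cloud(s);d=r.search_frame('side','jar');print([(round(e['score'],2),w(s,e['at'])) for e in d[:2]])
p,q,s=pose();print(p,s['q'],rel((.498,.051,.133),down(1.937)))
E
```

```text
[(0.6, array([0.51 , 0.035, 0.118]))]
[0.498 0.056 0.24 ] [ 0.169  0.611 -0.592  1.945  0.494  0.731 -0.345] (array([ -5. ,  -2.1, 106.8]), array([ 0.002, -0.003,  0.004]))
```

Emit:
step_arm --motion '[{"dp": [-4, -2, 20], "twist": [0, 0, 0], "hand": 0.6}, {"dp": [-4, -2, 45], "twist": [0, 0, 0], "hand": 0.6}, {"dp": [-4, -2, 45], "twist": [0, 0, 0], "hand": 0.6}, {"dp": [-4, -2, 45], "twist": [0, 0, 0], "hand": 0.6}]'

```text
clock: 3.48
tool_pos: [0.4985, 0.0454, 0.1953]
eef_rot: [0.569, 0.823, 0.0, 0.0]
contact_force: [-0.6, 0.6, -0.9]
opening: 0.801
finger_force: 0.0
```

```bash
python3 - <<'E'
from plan import *
p,q,s=pose();print(p,s['q'],rel((.498,.051,.133),down(1.937)))
E
```

```text
[0.499 0.045 0.195] [ 0.144  0.673 -0.529  1.992  0.569  0.624 -0.401] (array([ 5.5,  1.5, 62.3]), array([ 0.001,  0.   , -0.005]))
```

Emit:
step_arm --motion '[{"dp": [5, 1, 15], "twist": [0, 0, 0], "hand": 0.6}, {"dp": [5, 1, 35], "twist": [0, 0, 0], "hand": 0.6}, {"dp": [5, 1, 53], "twist": [0, 0, 0], "hand": 0.6}, {"dp": [5, 1, 62], "twist": [0, 0, 0], "hand": 0.6}, {"dp": [5, 1, 62], "twist": [0, 0, 0], "hand": 0.6}]'

```text
clock: 4.1
tool_pos: [0.4969, 0.0508, 0.1323]
eef_rot: [0.568, 0.823, -0.0, -0.0]
contact_force: [-0.3, 0.2, -1.0]
opening: 0.797
finger_force: 0.0
```

Emit:
step_arm --motion '[{"dp": [0, 0, 0], "twist": [0, 0, 0], "hand": -0.1}, {"dp": [0, 0, 0], "twist": [0, 0, 0], "hand": -0.1}, {"dp": [0, 0, 0], "twist": [0, 0, 0], "hand": -0.1}, {"dp": [0, 0, 0], "twist": [0, 0, 0], "hand": -0.1}]' --force 12

```text
clock: 4.6
tool_pos: [0.4973, 0.0506, 0.1331]
eef_rot: [0.568, 0.823, 0.0, 0.0]
contact_force: [-0.9, -0.4, 4.3]
opening: 0.558
finger_force: 12.0
```

Emit:
step_arm --motion '[{"dp": [0, 0, -10], "twist": [0, 0, 0], "hand": -0.1}, {"dp": [0, 0, -30], "twist": [0, 0, 0], "hand": -0.1}, {"dp": [0, 0, -60], "twist": [0, 0, 0], "hand": -0.1}, {"dp": [0, 0, -95], "twist": [0, 0, 0], "hand": -0.1}, {"dp": [-10, 0, -120], "twist": [0, 0, 0], "hand": -0.1}]'

```text
clock: 5.22
tool_pos: [0.5006, 0.0421, 0.2545]
eef_rot: [0.568, 0.823, 0.001, 0.0]
contact_force: [0.8, -0.8, -1.5]
opening: 0.561
finger_force: 12.0
```

```bash
python3 - <<'E'
from plan import *
p,q,s=pose();print(p,s['opening'],s['finger_force'])
t=(.527,-.270,.25)
for ty in(-.75,-.75+np.pi):print(rel(t,down(ty+np.pi/2)))
E
```

```text
[0.501 0.042 0.254] 0.5609725750088438 11.984452313204343
(array([-301. ,  -86.3,    4.2]), array([ 0.001, -0.001,  1.114]))
(array([-301. ,  -86.3,    4.2]), array([ 0.001,  0.001, -2.028]))
```

Emit:
step_arm --motion '[{"dp": [-30, -9, 0], "twist": [0, 0, 0.12], "hand": -0.1}, {"dp": [-70, -20, 0], "twist": [0, 0, 0.26], "hand": -0.1}, {"dp": [-115, -33, 0], "twist": [0, 0, 0.42], "hand": -0.1}, {"dp": [-160, -46, 0], "twist": [0, 0, 0.58], "hand": -0.1}, {"dp": [-205, -59, 0], "twist": [0, 0, 0.74], "hand": -0.1}]'

```text
clock: 5.85
tool_pos: [0.5178, -0.1727, 0.253]
eef_rot: [0.829, 0.56, 0.0, -0.0]
contact_force: [0.8, -0.4, -2.5]
opening: 0.556
finger_force: 12.0
```

```bash
python3 - <<'E'
from plan import *
p,q,s=pose();print(p,s['opening'],s['finger_force'])
print(rel((.527,-.270,.18),down(-.75+np.pi/2)))
E
```

```text
[ 0.518 -0.173  0.253] 0.5564753255918384 11.979290039713959
(array([-86.9,  44.9,  72.9]), array([-0.   , -0.   ,  0.367]))
```

Emit:
step_arm --motion '[{"dp": [-35, 18, 10], "twist": [0, 0, 0.15], "hand": -0.1}, {"dp": [-65, 34, 25], "twist": [0, 0, 0.28], "hand": -0.1}, {"dp": [-87, 45, 45], "twist": [0, 0, 0.367], "hand": -0.1}, {"dp": [-87, 45, 70], "twist": [0, 0, 0.367], "hand": -0.1}, {"dp": [-87, 45, 73], "twist": [0, 0, 0.367], "hand": -0.1}]'

```text
clock: 6.48
tool_pos: [0.5264, -0.2683, 0.1782]
eef_rot: [0.916, 0.401, -0.001, -0.002]
contact_force: [-0.1, 0.4, -1.7]
opening: 0.559
finger_force: 12.0
```

```bash
python3 - <<'E'
from plan import *
s=snap('side','side1')
for n in('side','top'):
    s=snap(n)
    for t in('jar','mat','matbottle'):
        print(n,t,[(round(e['score'],2),w(s,e['at'])) for e in r.search_frame(n,t)[:1]])
    W=cloud(s);m=np.isfinite(W[...,0])&(abs(W[...,0]-.527)<.06)&(abs(W[...,1]+.27)<.05)&(W[...,2]<.17)&(W[...,2]>.06)
    if m.sum(): print('low points',np.percentile(W[m][:,2],[1,5,20]))
p,q,s=pose();print(p,s['opening'],s['finger_force'],rel((.527,-.270,.09),down(-.75+np.pi/2)))
E
```

```text
side jar [(0.77, array([ 0.542, -0.289,  0.133]))]
side mat [(0.88, array([ 0.505, -0.298,  0.003]))]
side matbottle [(0.69, array([0.517, 0.244, 0.082]))]
low points [0.103 0.107 0.116]
top jar [(0.51, array([ 0.543, -0.247,  0.173]))]
top mat [(0.67, array([ 0.489, -0.273,  0.002]))]
top matbottle [(0.82, array([ 0.455, -0.34 ,  0.083]))]
low points [0.11  0.113 0.125]
[ 0.528 -0.269  0.18 ] 0.5589677414348286 11.983869587459566 (array([-1.7, -0.1, 90.3]), array([ 0.001, -0.   ,  0.005]))
```

View pics/side1.png

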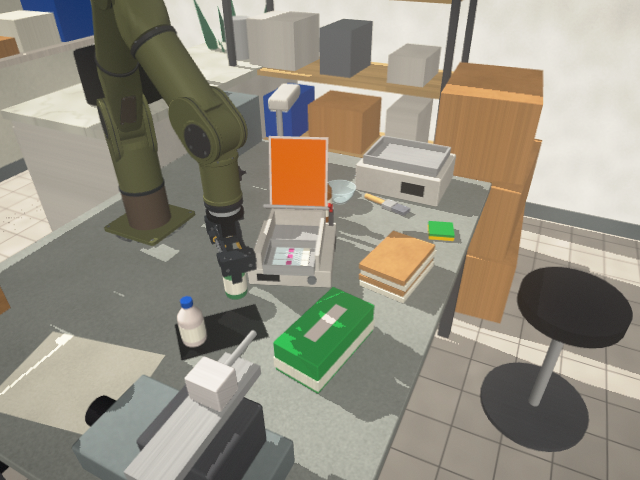

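The jar hangs upright in the gripper at (235,285), clear of the bottle at (190,325) and over the free end of the mat; now lowering.

Emit:
step_arm --motion '[{"dp": [-1, 0, 25], "twist": [0, 0, 0], "hand": -0.1}, {"dp": [-1, 0, 55], "twist": [0, 0, 0], "hand": -0.1}, {"dp": [-1, 0, 75], "twist": [0, 0, 0], "hand": -0.1}, {"dp": [-1, 0, 86], "twist": [0, 0, 0], "hand": -0.1}, {"dp": [-1, 0, 88], "twist": [0, 0, 0], "hand": -0.1}]'

```text
clock: 7.55
tool_pos: [0.5272, -0.2695, 0.0914]
eef_rot: [0.916, 0.401, -0.0, -0.0]
contact_force: [-0.6, -0.9, -1.5]
opening: 0.561
finger_force: 12.0
```

Emit:
step_arm --motion '[{"dp": [0, 0, 3], "twist": [0, 0, 0], "hand": -0.1}, {"dp": [0, 0, 5], "twist": [0, 0, 0], "hand": -0.1}, {"dp": [0, 0, 7], "twist": [0, 0, 0], "hand": -0.1}, {"dp": [0, 0, 8], "twist": [0, 0, 0], "hand": -0.1}, {"dp": [0, 0, 8], "twist": [0, 0, 0], "hand": -0.1}]'

```text
clock: 8.18
tool_pos: [0.5271, -0.2696, 0.0837]
eef_rot: [0.916, 0.401, -0.0, 0.0]
contact_force: [-0.1, 0.8, -2.2]
opening: 0.56
finger_force: 12.0
```

Emit:
step_arm --motion '[{"dp": [0, 0, 1], "twist": [0, 0, 0], "hand": -0.1}, {"dp": [0, 0, 1], "twist": [0, 0, 0], "hand": -0.1}, {"dp": [0, 0, 2], "twist": [0, 0, 0], "hand": -0.1}, {"dp": [0, 0, 2], "twist": [0, 0, 0], "hand": -0.1}]'

```text
clock: 8.68
tool_pos: [0.5273, -0.2695, 0.0822]
eef_rot: [0.916, 0.401, 0.0, 0.0]
contact_force: [-0.6, 0.5, 2.7]
opening: 0.557
finger_force: 12.0
```

Touched down (force sign changed). Releasing and rising.

Emit:
step_arm --motion '[{"dp": [0, 0, 0], "twist": [0, 0, 0], "hand": 0.4}, {"dp": [0, 0, 0], "twist": [0, 0, 0], "hand": 0.8}, {"dp": [0, 0, 0], "twist": [0, 0, 0], "hand": 0.8}, {"dp": [0, 0, 0], "twist": [0, 0, 0], "hand": 0.8}, {"dp": [0, 0, -15], "twist": [0, 0, 0], "hand": 0.8}]'

```text
clock: 9.3
tool_pos: [0.5264, -0.2692, 0.0963]
eef_rot: [0.916, 0.401, -0.001, -0.001]
contact_force: [0.2, 0.0, -0.1]
opening: 0.897
finger_force: 0.0
```

Emit:
step_arm --motion '[{"dp": [0, 0, -30], "twist": [0, 0, 0], "hand": 0.8}, {"dp": [0, 0, -70], "twist": [0, 0, 0], "hand": 0.8}, {"dp": [0, 0, -110], "twist": [0, 0, 0], "hand": 0.8}, {"dp": [0, 0, -145], "twist": [0, 0, 0], "hand": -1}, {"dp": [0, 0, -145], "twist": [0, 0, 0], "hand": -1}]'

```text
clock: 9.93
tool_pos: [0.5289, -0.2701, 0.2456]
eef_rot: [0.916, 0.401, 0.003, 0.003]
contact_force: [-0.4, -0.3, -0.2]
opening: 0.697
finger_force: 0.0
```

```bash
python3 - <<'E'
from plan import *
s=snap('side','side2')
for n in('side','top'):
    s=snap(n)
    for t in('jar','matbottle','tray'):
        print(n,t,[(round(e['score'],2),w(s,e['at'])) for e in r.search_frame(n,t)[:1]])
    W=cloud(s);V=np.stack([(W-O)@X,(W-O)@Y,W[...,2]],-1)
    m=np.isfinite(W[...,0])&(abs(V[...,1])<.06)&(V[...,0]<.02)&(V[...,0]>-.2)&(V[...,2]>.075)&(V[...,2]<.095)
    print('tray rim x',np.percentile(V[m][:,0],[1,3,10,50]),m.sum(),np.histogram(V[m][:,0],bins=np.arange(-.2,.03,.01)))
p,q,s=pose();print(p,s['q'],s['opening'])
t=wp(-.20,0,.20)
print(t,rel(t,down(1.937+np.pi/2)),rel(t,down(1.937-np.pi/2)),rel(t,down(1.937)))
E
```

```text
side jar [(0.85, array([ 0.54 , -0.282,  0.073]))]
side matbottle [(0.84, array([ 0.463, -0.372,  0.071]))]
side tray [(0.92, array([ 0.547, -0.053,  0.065]))]
tray rim x [-0.141 -0.14  -0.139 -0.135] 363 (array([  0,   0,   0,   0,   0,  17, 181,   0,   0,   0,   0,   0,   0,
         0,   0,   0,   0,  99,  66,   0,   0,   0]), array([-0.2 , -0.19, -0.18, -0.17, -0.16, -0.15, -0.14, -0.13, -0.12,
       -0.11, -0.1 , -0.09, -0.08, -0.07, -0.06, -0.05, -0.04, -0.03,
       -0.02, -0.01,  0.  ,  0.01,  0.02]))
top jar [(0.64, array([ 0.453, -0.341,  0.085]))]
top matbottle [(0.74, array([ 0.452, -0.342,  0.089]))]
top tray [(0.6, array([ 0.552, -0.055,  0.062]))]
tray rim x [-0.138 -0.137 -0.137 -0.134] 237 (array([  0,   0,   0,   0,   0,   0, 125,   3,   2,   2,   2,   1,   1,
         1,   1,   0,   0,  11,  88,   0,   0,   0]), array([-0.2 , -0.19, -0.18, -0.17, -0.16, -0.15, -0.14, -0.13, -0.12,
       -0.11, -0.1 , -0.09, -0.08, -0.07, -0.06, -0.05, -0.04, -0.03,
       -0.02, -0.01,  0.  ,  0.01,  0.02]))
[ 0.527 -0.269  0.241] [ 0.576  0.678 -0.314  1.686  0.268  0.821 -0.601] 0.2842945025558758
[ 0.593 -0.17   0.2  ] (array([117.4, -18.8,  40.9]), array([-0.001, -0.002, -2.682])) (array([117.4, -18.8,  40.9]), array([-0.001,  0.001,  0.46 ])) (array([117.4, -18.8,  40.9]), array([-0.001, -0.   , -1.111]))
```

View pics/side2.png

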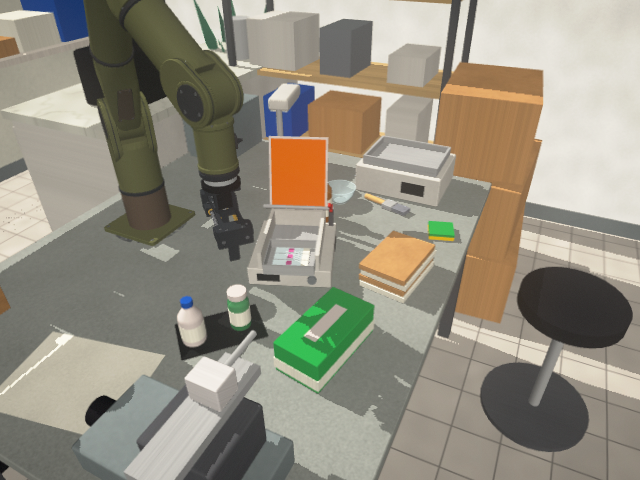

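Jar stands on the mat at (238,307), clear of the bottle at (190,325); the tray front wall is still at warmer x = -137 mm. Now going to the tray front with shut fingers.

Emit:
step_arm --motion '[{"dp": [30, -4, 0], "twist": [0, 0, -0.18], "hand": -1}, {"dp": [60, -8, 0], "twist": [0, 0, -0.36], "hand": -1}, {"dp": [90, -12, 0], "twist": [0, 0, -0.54], "hand": -1}, {"dp": [110, -15, 10], "twist": [0, 0, -0.72], "hand": -1}, {"dp": [117, -19, 25], "twist": [0, 0, -0.9], "hand": -1}]'

```text
clock: 11.0
tool_pos: [0.5937, -0.1689, 0.2165]
eef_rot: [0.647, 0.762, 0.001, 0.0]
contact_force: [0.5, -0.6, 0.1]
opening: 0.007
finger_force: 0.0
```

```bash
python3 - <<'E'
from plan import *
p,q,s=pose();print(p,s['q'],rel(wp(-.19,0,.085),down(1.937)))
E
```

```text
[ 0.594 -0.169  0.217] [ 0.499  0.774 -0.541  1.625  0.486  0.879 -0.069] (array([  8.5,  -3.6, 131.5]), array([ 0.002, -0.   , -0.203]))
```

Emit:
step_arm --motion '[{"dp": [5, -2, 30], "twist": [0, 0, -0.1], "hand": -1}, {"dp": [8, -4, 65], "twist": [0, 0, -0.203], "hand": -1}, {"dp": [8, -4, 100], "twist": [0, 0, -0.203], "hand": -1}, {"dp": [8, -4, 131], "twist": [0, 0, -0.203], "hand": -1}, {"dp": [8, -4, 131], "twist": [0, 0, -0.203], "hand": -1}]'

```text
clock: 11.62
tool_pos: [0.5855, -0.1632, 0.0833]
eef_rot: [0.57, 0.822, -0.001, -0.002]
contact_force: [-0.5, 0.3, 0.6]
opening: 0.002
finger_force: 0.0
```

```bash
python3 - <<'E'
from plan import *
p,q,s=pose();print(p,s['contact_force'],rel(wp(-.034,0,.085),down(1.937)))
E
```

```text
[ 0.586 -0.163  0.083] [-0.459  0.295  0.561] (array([156.9,   2.9,  -1.3]), array([-0.005, -0.002, -0.008]))
```

Emit:
step_arm --motion '[{"dp": [20, 3, -1], "twist": [0, 0, 0], "hand": -1}, {"dp": [38, 3, -1], "twist": [0, 0, 0], "hand": -1}, {"dp": [50, 3, -1], "twist": [0, 0, 0], "hand": -1}, {"dp": [65, 3, -1], "twist": [0, 0, 0], "hand": -1}, {"dp": [80, 3, -1], "twist": [0, 0, 0], "hand": -1}]'

```text
clock: 12.25
tool_pos: [0.5623, -0.0873, 0.0872]
eef_rot: [0.57, 0.821, 0.0, 0.001]
contact_force: [1.5, -1.5, 1.4]
opening: 0.002
finger_force: 1.0
```

Emit:
step_arm --motion '[{"dp": [15, 0, 0], "twist": [0, 0, 0], "hand": -1}, {"dp": [30, 0, 0], "twist": [0, 0, 0], "hand": -1}, {"dp": [45, 0, 0], "twist": [0, 0, 0], "hand": -1}, {"dp": [57, 0, 0], "twist": [0, 0, 0], "hand": -1}, {"dp": [65, 0, 0], "twist": [0, 0, 0], "hand": -1}]'

```text
clock: 12.88
tool_pos: [0.539, -0.0256, 0.0866]
eef_rot: [0.57, 0.822, -0.0, -0.0]
contact_force: [0.2, -1.7, 1.3]
opening: 0.008
finger_force: 0.9
```

```bash
python3 - <<'E'
from plan import *
p,q,s=pose();print(p,s['contact_force'],rel(wp(-.034,0,.085),down(1.937)))
E
```

```text
[ 0.539 -0.026  0.087] [ 0.171 -1.715  1.334] (array([11.7, -1.8,  1.6]), array([-0.   , -0.   , -0.007]))
```

Creep in the last stretch, watching force.

Emit:
step_arm --motion '[{"dp": [4, 0, 0], "twist": [0, 0, 0], "hand": -1}, {"dp": [8, 0, 0], "twist": [0, 0, 0], "hand": -1}, {"dp": [11, 0, 0], "twist": [0, 0, 0], "hand": -1}, {"dp": [12, 0, 0], "twist": [0, 0, 0], "hand": -1}]'

```text
clock: 13.38
tool_pos: [0.5351, -0.0153, 0.0866]
eef_rot: [0.57, 0.822, -0.0, 0.0]
contact_force: [0.3, -0.2, 0.9]
opening: 0.003
finger_force: 0.8
```

Emit:
step_arm --motion '[{"dp": [2, 0, 0], "twist": [0, 0, 0], "hand": -1}, {"dp": [3, 0, 0], "twist": [0, 0, 0], "hand": -1}, {"dp": [4, 0, 0], "twist": [0, 0, 0], "hand": -1}]'

```text
clock: 13.75
tool_pos: [0.5342, -0.012, 0.0867]
eef_rot: [0.57, 0.822, -0.0, 0.001]
contact_force: [2.2, -3.2, -0.6]
opening: 0.003
finger_force: 2.1
```

Emit:
step_arm --motion '[{"dp": [2, 0, 0], "twist": [0, 0, 0], "hand": -1}, {"dp": [3, 0, 0], "twist": [0, 0, 0], "hand": -1}, {"dp": [3, 0, 0], "twist": [0, 0, 0], "hand": -1}]'

```text
clock: 14.12
tool_pos: [0.5348, -0.0113, 0.0869]
eef_rot: [0.571, 0.821, -0.0, 0.002]
contact_force: [4.6, -7.3, -0.8]
opening: 0.006
finger_force: 4.2
```

```bash
cat > tr.py <<'E'
from plan import *
for n in('side','top'):
    s=snap(n);W=cloud(s);V=np.stack([(W-O)@X,(W-O)@Y,W[...,2]],-1)
    m=np.isfinite(W[...,0])&(abs(V[...,1])<.06)&(V[...,0]<.05)&(V[...,0]>-.16)&(V[...,2]>.075)&(V[...,2]<.092)
    print(n,np.percentile(V[m][:,0],[2,10,50]),m.sum())
p,q,s=pose();print(p,(p-O)@X,s['contact_force'])
E
python3 tr.py
```

```text
side [-0.045 -0.043 -0.022] 201
top [-0.02  -0.019  0.02 ] 27
[ 0.535 -0.011  0.087] -0.03088505685921259 [ 4.956 -6.772 -1.641]
```

Emit:
step_arm --motion '[{"dp": [-8, 0, 0], "twist": [0, 0, 0], "hand": -1}, {"dp": [-25, 0, 0], "twist": [0, 0, 0], "hand": -1}, {"dp": [-30, 0, -40], "twist": [0, 0, 0], "hand": -1}, {"dp": [-30, 0, -95], "twist": [0, 0, 0], "hand": -1}, {"dp": [-30, 0, -150], "twist": [0, 0, 0], "hand": -1}]'

```text
clock: 14.85
tool_pos: [0.5426, -0.0376, 0.238]
eef_rot: [0.57, 0.822, -0.0, -0.001]
contact_force: [-0.1, 0.1, 0.3]
opening: 0.006
finger_force: 0.0
```

Emit:
step_arm --motion '[{"dp": [-20, 0, -40], "twist": [0, 0, 0], "hand": -1}, {"dp": [-40, 0, -90], "twist": [0, 0, 0], "hand": -1}, {"dp": [-60, 0, -130], "twist": [0, 0, 0], "hand": -1}, {"dp": [-60, 0, -140], "twist": [0, 0, 0], "hand": -1}]'

```text
clock: 15.35
tool_pos: [0.5652, -0.0952, 0.3788]
eef_rot: [0.571, 0.821, 0.001, 0.002]
contact_force: [0.5, 1.1, -0.5]
opening: 0.006
finger_force: 0.0
```

```bash
cat > look.py <<'E'
from plan import *
def V(n,save=None):
    s=snap(n,save);W=cloud(s);return np.stack([(W-O)@X,(W-O)@Y,W[...,2]],-1),cv2.cvtColor(s['pixels'],cv2.COLOR_RGB2HSV).astype(int)
def angles(n,save=None):
    v,h=V(n,save);f=np.isfinite(v[...,0])
    o=f&(h[...,0]>5)&(h[...,0]<16)&(h[...,1]>180)&(abs(v[...,1])<.085)&(v[...,2]>.112)&(v[...,2]<.33)&(v[...,0]<.2)&(v[...,0]>-.12)
    c=v[o];
    if len(c)>200:
        m=c.mean(0);nn=np.linalg.svd(c-m,full_matrices=False)[2][2];nn*=np.sign(nn[2]+1e-9) if abs(nn[2])>.3 else np.sign(nn[0])
        print(n,'cover deg',np.degrees(np.arctan2(nn[0],nn[2])),'ymean',m[1],nn,len(c), 'via centroid',np.degrees(np.arctan2(m[2]-.112,.105-m[0])))
    p=f&((h[...,0]<5)|(h[...,0]>174))&(h[...,1]>150)&(v[...,1]<-.083)&(v[...,1]>-.105)&(v[...,2]>.1)&(v[...,2]<.25)
    c=v[p]
    if len(c)>10: print('ptr',np.degrees(np.arctan2(np.median(c[:,2]-.112-.004),np.median(.105-c[:,0]))),np.degrees(np.arctan(-np.polyfit(c[:,0],c[:,2],1)[0])),len(c))
    return v,h
E
python3 tr.py; python3 - <<'E'
from look import *
for n in('side','top'):
    v,h=angles(n,n+'3');f=np.isfinite(v[...,0])&(v[...,0]>.17)&(v[...,0]<.5)&(abs(v[...,1])<.16)
    for a,b in((.02,.16),(.16,.2),(.2,.35),(.352,.4)):
        m=f&(v[...,2]>a)&(v[...,2]<b); k=v[m]
        if len(k)>5: print(n,a,'n',len(k),'x',np.percentile(k[:,0],[2,50,98]),'y',np.percentile(k[:,1],[2,50,98]))
E
```

```text
side [-0.025 -0.024 -0.021] 178
top [-0.021 -0.02  -0.019] 128
[ 0.564 -0.093  0.377] -0.11760401334580299 [0.22  0.396 0.823]
side cover deg 106.19514606776654 ymean -0.003532923186357457 [ 0.96   0.003 -0.279] 3021 via centroid 106.80485544581917
ptr 35.9748126208446 38.92626907428368 21
side 0.02 n 548 x [0.205 0.359 0.403] y [-0.157 -0.107 -0.073]
side 0.2 n 11 x [0.222 0.228 0.233] y [0.057 0.06  0.064]
side 0.352 n 92 x [0.243 0.319 0.37 ] y [0.02  0.028 0.036]
top cover deg 106.31077442135793 ymean 0.0018520656107735506 [ 0.96  -0.    -0.281] 3001 via centroid 107.4308053435429
ptr 38.71573381827995 32.48383772471248 136
top 0.02 n 2034 x [0.206 0.306 0.402] y [-0.158 -0.072  0.072]
top 0.16 n 268 x [0.22  0.232 0.249] y [-0.068 -0.052  0.071]
top 0.2 n 216 x [0.226 0.228 0.235] y [0.056 0.065 0.073]
top 0.352 n 4341 x [0.225 0.298 0.378] y [0.025 0.057 0.088]
```

View pics/top3.png

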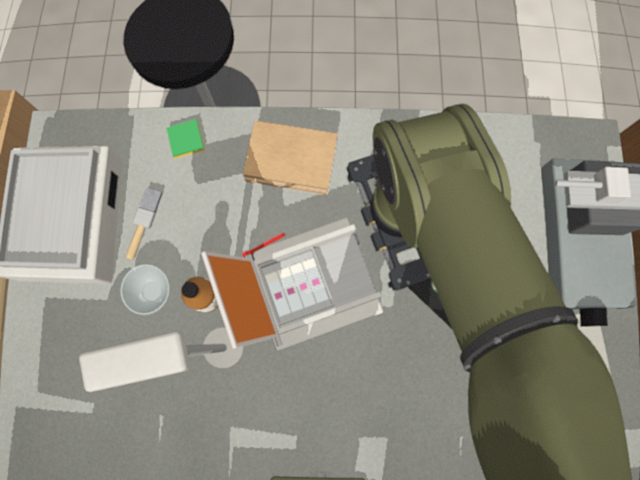

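```bash
cat > fold.py <<'E'
from plan import *
H=np.array([.105,.112])
def tcp(C,phi,y):
    ph=np.radians(phi);a=np.array([np.sin(ph),-np.cos(ph)]);xp=np.array([np.cos(ph),np.sin(ph)])
    t=np.array(C)-.022*a+.009*xp
    return wp(t[0],y,t[1]),down(1.937)*R.from_euler('y',phi,degrees=True)
def Cth(th):
    phi=max(0,min(25,(th-90)*25/16));t=np.radians(th);ph=np.radians(phi)
    d=np.array([-np.cos(t),np.sin(t)]);n=np.array([np.sin(t),np.cos(t)]);a=np.array([np.sin(ph),-np.cos(ph)])
    return (H+.2*d+.0025*n+.02*a if th>=90 else H+.18*d+.0025*n),phi
def show(*T,y=-.015):
    for C,phi in T:
        p,q=tcp(C,phi,y);print(np.round(p,3),*rel(p,q))
E
python3 - <<'E'
from fold import *
show(((-.02,.35),8),((.06,.35),16),((.19,.345),25),((.187,.286),25))
E
```

```text
[0.54  0.009 0.373] [102.8  14.    2.3] [-0.002  0.138 -0.007]
[0.513 0.08  0.374] [179.5  13.5   1.9] [-0.002  0.278 -0.007]
[0.467 0.198 0.369] [305.8  12.6   7. ] [-0.001  0.435 -0.007]
[0.468 0.195 0.31 ] [302.7  12.8  65.9] [-0.001  0.435 -0.007]
```

The top view shows the tray seated against the back wall, slides at (300,284). The cover is still upright, with the lamp head at (130,360) and the amber bottle at (198,292) clear of the planned path.

Emit:
step_arm --motion '[{"dp": [50, 8, -5], "twist": [0, 0.07, 0], "hand": -1}, {"dp": [105, 13, -5], "twist": [0, 0.14, 0], "hand": -1}, {"dp": [160, 13, -5], "twist": [0, 0.26, 0], "hand": -1}, {"dp": [215, 13, -5], "twist": [0, 0.35, 0], "hand": -1}, {"dp": [260, 13, -3], "twist": [0, 0.435, 0], "hand": -1}]'

```text
clock: 16.18
tool_pos: [0.4831, 0.1573, 0.3785]
eef_rot: [0.555, 0.803, 0.123, -0.18]
contact_force: [0.3, -0.3, -0.0]
opening: 0.004
finger_force: 0.0
```

```bash
python3 - <<'E'
from fold import *
print(pose()[0],pose()[2]['q'])
show(((.19,.345),25),((.187,.286),25))
E
```

```text
[0.483 0.157 0.379] [ 0.374  0.57  -0.883  1.706 -0.009  1.026 -0.053]
[0.467 0.198 0.369] [35.6 -0.2 27.5] [-0.    -0.002 -0.006]
[0.468 0.195 0.31 ] [ 7.8 -0.  79.6] [-0.    -0.002 -0.006]
```

Emit:
step_arm --motion '[{"dp": [36, 0, 10], "twist": [0, 0, 0], "hand": -1}, {"dp": [38, 0, 26], "twist": [0, 0, 0], "hand": -1}, {"dp": [32, 0, 40], "twist": [0, 0, 0], "hand": -1}, {"dp": [20, 0, 62], "twist": [0, 0, 0], "hand": -1}, {"dp": [12, 0, 78], "twist": [0, 0, 0], "hand": -1}]'

```text
clock: 16.8
tool_pos: [0.4682, 0.1959, 0.3116]
eef_rot: [0.556, 0.803, 0.121, -0.179]
contact_force: [-0.0, 0.8, 0.1]
opening: 0.01
finger_force: 0.0
```

```bash
python3 - <<'E'
from fold import *
s=snap('side','side4')
print(pose()[0],pose()[2]['contact_force'])
show(*[Cth(t) for t in (108,106,103,100,97,94,90)])
E
```

```text
[0.467 0.195 0.31 ] [-0.19  -0.748 -1.348]
[0.472 0.187 0.307] [-9.7  1.3 -1.6] [-0.004  0.001 -0.009]
[0.474 0.181 0.309] [-14.8   1.3  -6.3] [-0.004  0.001 -0.009]
[0.478 0.171 0.311] [-22.7   1.4 -12.4] [-0.005 -0.081 -0.009]
[0.481 0.162 0.313] [-31.    1.4 -17.9] [-0.005 -0.163 -0.008]
[0.485 0.153 0.314] [-39.6   1.4 -23.1] [-0.005 -0.244 -0.008]
[0.488 0.143 0.314] [-48.6   1.5 -27.7] [-0.006 -0.326 -0.008]
[0.493 0.131 0.314] [-61.2   1.6 -33.2] [-0.006 -0.435 -0.008]
```

View pics/side4.png

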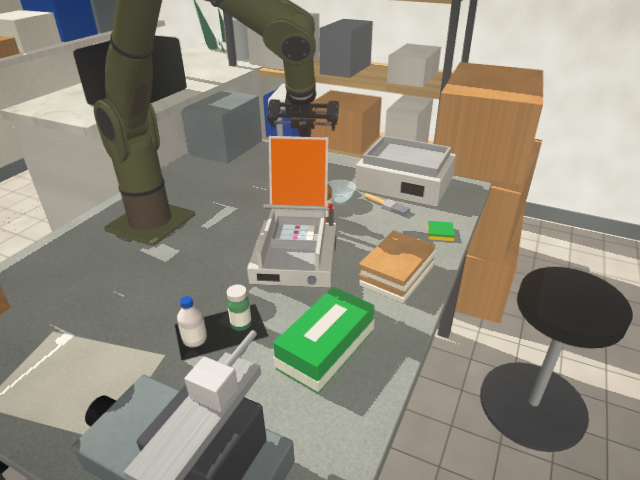

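The shut fingers are behind the cover's free edge at about (303,130); lamp, bottle and jar are undisturbed. Start pushing.

Emit:
step_arm --motion '[{"dp": [-8, 0, -2], "twist": [0, 0, 0], "hand": -1}, {"dp": [-15, 0, -6], "twist": [0, 0, 0], "hand": -1}, {"dp": [-20, 0, -10], "twist": [0, -0.04, 0], "hand": -1}, {"dp": [-26, 0, -14], "twist": [0, -0.11, 0], "hand": -1}, {"dp": [-31, 0, -18], "twist": [0, -0.163, 0], "hand": -1}]'

```text
clock: 17.48
tool_pos: [0.4824, 0.1631, 0.3181]
eef_rot: [0.564, 0.815, 0.077, -0.11]
contact_force: [-1.2, 3.6, -0.9]
opening: 0.008
finger_force: 1.5
```

```bash
python3 - <<'E'
from look import *
from fold import *
angles('side');angles('top')
print(pose()[0],pose()[2]['contact_force'])
show(*[Cth(t) for t in (100,97,94,90,86,82)])
E
```

```text
side cover deg 98.79274361894137 ymean 0.002168534356766965 [ 0.988  0.003 -0.153] 3403 via centroid 99.56526241629797
ptr 36.892125614498276 36.961381865666695 22
[0.483 0.163 0.318] [-0.861  0.27   1.991]
[0.481 0.162 0.313] [-1.5 -2.   5.3] [ 0.005  0.004 -0.006]
[0.485 0.153 0.314] [-10.9  -1.9   1.6] [ 0.004 -0.078 -0.006]
[0.488 0.143 0.314] [-20.6  -1.9  -1.5] [ 0.004 -0.16  -0.006]
[0.493 0.131 0.314] [-33.9  -1.8  -4.8] [ 0.004 -0.269 -0.006]
[0.498 0.119 0.314] [-46.   -1.7  -7.9] [ 0.004 -0.269 -0.006]
[0.502 0.107 0.313] [-58.4  -1.6 -10.1] [ 0.004 -0.269 -0.006]
```

Emit:
step_arm --motion '[{"dp": [-11, -1, 2], "twist": [0, -0.08, 0], "hand": -1}, {"dp": [-20, -2, -1], "twist": [0, -0.16, 0], "hand": -1}, {"dp": [-28, -2, -3], "twist": [0, -0.22, 0], "hand": -1}, {"dp": [-37, -2, -5], "twist": [0, -0.27, 0], "hand": -1}, {"dp": [-46, -2, -8], "twist": [0, -0.27, 0], "hand": -1}]'

```text
clock: 18.2
tool_pos: [0.4971, 0.1199, 0.3129]
eef_rot: [0.569, 0.822, 0.002, -0.001]
contact_force: [-0.0, 3.4, -2.1]
opening: 0.002
finger_force: 1.7
```

```bash
python3 - <<'E'
from look import *
from fold import *
angles('side')
print(pose()[0],pose()[2]['contact_force'])
show(*[Cth(t) for t in (86,82,79,76,73,70,67)])
E
```

```text
side cover deg 84.56811359963694 ymean 0.0022869953758087526 [0.996 0.001 0.095] 3104 via centroid 85.44653702246329
ptr 33.3530198477374 35.910191580827025 22
[0.498 0.117 0.313] [ 1.615  2.832 -0.157]
[0.498 0.119 0.314] [ 1.6  0.4 -1.1] [ 0.001 -0.002 -0.009]
[0.502 0.107 0.313] [-10.9   0.5   0. ] [ 0.001 -0.002 -0.009]
[0.506 0.099 0.311] [-20.3   0.6   1.4] [ 0.001 -0.002 -0.009]
[0.509 0.09  0.309] [-29.5   0.7   3.3] [ 0.001 -0.002 -0.009]
[0.512 0.081 0.307] [-38.6   0.7   5.7] [ 0.001 -0.002 -0.009]
[0.515 0.073 0.304] [-47.6   0.8   8.6] [ 0.001 -0.002 -0.009]
[0.519 0.065 0.301] [-56.4   0.9  11.9] [ 0.001 -0.002 -0.009]
```

Emit:
step_arm --motion '[{"dp": [-11, 0, 0], "twist": [0, 0, 0], "hand": -1}, {"dp": [-20, 0, 1], "twist": [0, 0, 0], "hand": -1}, {"dp": [-29, 0, 3], "twist": [0, 0, 0], "hand": -1}, {"dp": [-38, 0, 6], "twist": [0, 0, 0], "hand": -1}, {"dp": [-47, 0, 9], "twist": [0, 0, 0], "hand": -1}]'

```text
clock: 18.88
tool_pos: [0.5137, 0.0735, 0.3034]
eef_rot: [0.57, 0.822, 0.001, -0.001]
contact_force: [-0.0, 2.9, 0.8]
opening: 0.005
finger_force: 1.5
```

```bash
python3 - <<'E'
from look import *
from fold import *
angles('side')
print(pose()[0],pose()[2]['contact_force'])
show(*[Cth(t) for t in (67,64,61,58,55,52)])
E
```

```text
side cover deg 68.61411634030975 ymean 0.0023796347686283244 [ 0.931 -0.     0.365] 2429 via centroid 69.4575383526729
ptr 35.37812843602624 35.834227068883564 23
[0.514 0.072 0.303] [ 1.166  1.896 -0.461]
[0.519 0.065 0.301] [-8.3  1.7  2.3] [-0.    -0.001 -0.01 ]
[0.522 0.057 0.297] [-17.    1.8   6.1] [-0.    -0.001 -0.01 ]
[0.525 0.049 0.293] [-25.4   1.8  10.3] [-0.    -0.001 -0.01 ]
[0.528 0.041 0.288] [-33.6   1.9  15. ] [-0.    -0.001 -0.01 ]
[0.53  0.034 0.283] [-41.5   2.   20.1] [-0.    -0.001 -0.01 ]
[0.533 0.027 0.277] [-49.2   2.1  25.6] [-0.    -0.001 -0.01 ]
```

Emit:
step_arm --motion '[{"dp": [-8, 1, 2], "twist": [0, 0, 0], "hand": -1}, {"dp": [-17, 2, 6], "twist": [0, 0, 0], "hand": -1}, {"dp": [-25, 2, 10], "twist": [0, 0, 0], "hand": -1}, {"dp": [-33, 2, 15], "twist": [0, 0, 0], "hand": -1}, {"dp": [-41, 2, 20], "twist": [0, 0, 0], "hand": -1}]'

```text
clock: 19.55
tool_pos: [0.5296, 0.036, 0.283]
eef_rot: [0.57, 0.822, 0.0, -0.001]
contact_force: [-1.8, 1.2, 0.9]
opening: 0.005
finger_force: 1.2
```

```bash
python3 - <<'E'
from look import *
from fold import *
angles('side')
print(pose()[0],pose()[2]['contact_force'])
show(*[Cth(t) for t in (52,49,46,44,42,40,38)])
E
```

```text
side cover deg 54.23347442079031 ymean 0.002523418672894223 [0.811 0.002 0.584] 1585 via centroid 54.87375593633026
ptr 33.86778255043703 36.06525652785429 22
[0.53  0.035 0.282] [-1.111  0.933 -0.634]
[0.533 0.027 0.277] [-8.6  0.2  4.9] [-0.001 -0.001 -0.01 ]
[0.536 0.02  0.271] [-16.    0.3  10.8] [-0.001 -0.001 -0.01 ]
[0.538 0.013 0.265] [-23.    0.3  17.1] [-0.001 -0.001 -0.01 ]
[0.54  0.009 0.261] [-27.6   0.4  21.5] [-0.001 -0.001 -0.01 ]
[0.541 0.005 0.256] [-31.9   0.4  26. ] [-0.001 -0.001 -0.01 ]
[0.543 0.001 0.252] [-36.1   0.5  30.7] [-0.001 -0.001 -0.01 ]
[ 0.544 -0.003  0.247] [-40.1   0.5  35.5] [-0.001 -0.001 -0.01 ]
```

Emit:
step_arm --motion '[{"dp": [-8, 0, 5], "twist": [0, 0, 0], "hand": -1}, {"dp": [-16, 0, 11], "twist": [0, 0, 0], "hand": -1}, {"dp": [-23, 0, 17], "twist": [0, 0, 0], "hand": -1}, {"dp": [-28, 0, 22], "twist": [0, 0, 0], "hand": -1}, {"dp": [-32, 0, 26], "twist": [0, 0, 0], "hand": -1}]'

```text
clock: 20.23
tool_pos: [0.5413, 0.0066, 0.2571]
eef_rot: [0.57, 0.822, 0.001, -0.001]
contact_force: [-0.1, 1.4, 1.2]
opening: 0.003
finger_force: 1.1
```

```bash
python3 - <<'E'
from look import *
from fold import *
v,h=angles('side','side5')
im=cv2.imread('pics/side5.png')[150:290,240:380];cv2.imwrite('pics/side5c.png',cv2.resize(im,None,fx=4,fy=4,interpolation=cv2.INTER_CUBIC))
print(pose()[0],pose()[2]['contact_force'])
show(*[Cth(t) for t in (42,40,39,38,37)])
# fit the pointer angle by projecting a model bar: image direction of red pixels in the initial views vs model
for n in('side','top'):
    s=snap(n);K=np.array([[s['fx'],0,s['cx']],[0,s['fy'],s['cy']],[0,0,1]]);D=np.array(s['D'])
    Rc=R.from_quat(s['orientation']).inv();rv=Rc.as_rotvec();tv=-Rc.apply(s['xyz'])
    px=cv2.imread(f'pics/{n}0.png');hv=cv2.cvtColor(px,cv2.COLOR_BGR2HSV).astype(int)
    W=np.load(n+'0.npz')['W'];VX=(W-O)@X;VY=(W-O)@Y
    m=((hv[...,0]<6)|(hv[...,0]>172))&(hv[...,1]>110)&(VY<-.08)&(VY>-.11)&(W[...,2]>.1)&(W[...,2]<.2)
    mask=m.astype(float);best=[]
    for th in np.arange(28,50,1.):
        t=np.radians(th);d=np.array([-np.cos(t),np.sin(t)]);nn=np.array([np.sin(t),np.cos(t)])
        pts=[wp(*(lambda c:(c[0],y,c[1]))(np.array([.105,.112])+L*d+e*nn)) for y in(-.098,-.092) for L in(.02,.1) for e in(-.005,.005)]
        uv=cv2.projectPoints(np.array(pts),rv,tv,K,D)[0].reshape(-1,2)
        a=np.zeros(m.shape,np.uint8);cv2.fillConvexPoly(a,cv2.convexHull(np.round(uv*16).astype(np.int32)),1,shift=4)
        best.append((round((a*mask).sum()/max(1,((a>0)|m).sum()),3),th))
    print(n,m.sum(),sorted(best)[::-1][:5])
E
```

```text
ptr 33.164047369281164 35.9103210230494 22
[0.541 0.006 0.257] [-0.469  1.169  1.041]
[0.541 0.005 0.256] [-1.  -0.   0.4] [ 0.    -0.002 -0.009]
[0.543 0.001 0.252] [-5.2  0.   5.1] [ 0.    -0.002 -0.009]
[ 0.544 -0.001  0.249] [-7.2  0.   7.5] [ 0.    -0.002 -0.009]
[ 0.544 -0.003  0.247] [-9.2  0.   9.9] [ 0.    -0.002 -0.009]
[ 0.545 -0.005  0.244] [-11.1   0.1  12.4] [ 0.    -0.002 -0.009]
side 35 [(np.float64(0.744), np.float64(37.0)), (np.float64(0.725), np.float64(36.0)), (np.float64(0.674), np.float64(38.0)), (np.float64(0.625), np.float64(35.0)), (np.float64(0.553), np.float64(39.0))]
top 179 [(np.float64(0.548), np.float64(40.0)), (np.float64(0.543), np.float64(41.0)), (np.float64(0.541), np.float64(39.0)), (np.float64(0.533), np.float64(42.0)), (np.float64(0.504), np.float64(38.0))]
```

View pics/side5c.png

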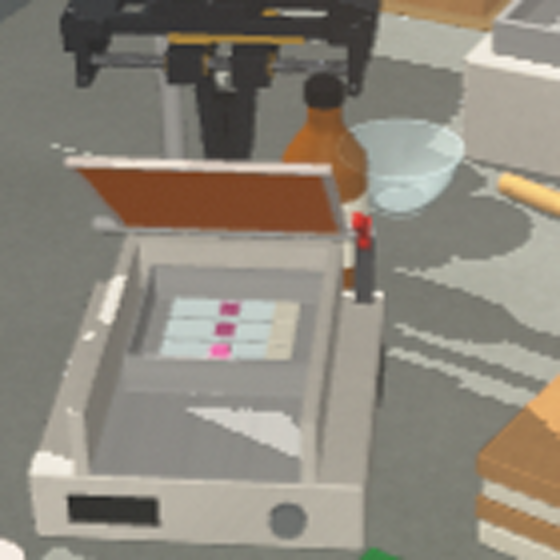

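The crop shows the cover folded to about 42°, its underside at (215,200), with the red pointer intact at (360,230). The fits put the pointer at about 38°, so a few degrees remain.

Emit:
step_arm --motion '[{"dp": [-3, 0, 3], "twist": [0, 0, 0], "hand": -1}, {"dp": [-6, 0, 6], "twist": [0, 0, 0], "hand": -1}, {"dp": [-9, 0, 9], "twist": [0, 0, 0], "hand": -1}, {"dp": [-9, 0, 9], "twist": [0, 0, 0], "hand": -1}]'

```text
clock: 20.88
tool_pos: [0.5439, -0.002, 0.248]
eef_rot: [0.57, 0.822, 0.0, -0.001]
contact_force: [-0.2, 1.0, -0.2]
opening: 0.006
finger_force: 0.3
```

Emit:
step_arm --motion '[{"dp": [5, 0, -10], "twist": [0, 0, 0], "hand": -1}, {"dp": [10, 0, -40], "twist": [0, 0, 0], "hand": -1}, {"dp": [0, 0, -90], "twist": [0, 0, 0], "hand": -1}, {"dp": [-50, 0, -120], "twist": [0, 0, 0], "hand": -1}, {"dp": [-110, 0, -130], "twist": [0, 0, 0], "hand": -1}]'

```text
clock: 21.5
tool_pos: [0.5838, -0.1046, 0.3819]
eef_rot: [0.569, 0.823, 0.002, 0.002]
contact_force: [1.7, 0.1, -0.9]
opening: 0.004
finger_force: 0.0
```

Emit:
step_arm --motion '[{"dp": [-60, 0, 0], "twist": [0, 0, 0], "hand": -1}, {"dp": [-110, 0, 0], "twist": [0, 0, 0], "hand": -1}, {"dp": [-110, 0, 0], "twist": [0, 0, 0], "hand": -1}]'

```text
clock: 21.88
tool_pos: [0.6209, -0.2136, 0.3774]
eef_rot: [0.573, 0.819, -0.001, -0.0]
contact_force: [-0.3, 0.8, 0.6]
opening: 0.002
finger_force: 0.0
```

```bash
python3 - <<'E'
from look import *
v,h=V('top','top6')
f=np.isfinite(v[...,0])
# outer face: everything on the cover from above
m=f&(abs(v[...,1])<.07)&(v[...,2]>.13)&(v[...,2]<.245)&(v[...,0]<.1)&(v[...,0]>-.08)
c=v[m];pf=np.polyfit(c[:,0],c[:,2],1);res=c[:,2]-np.polyval(pf,c[:,0]);k=abs(res)<.005;pf=np.polyfit(c[k,0],c[k,2],1)
print('cover',np.degrees(np.arctan(-pf[0])),k.sum(),len(c), 'via hinge',np.degrees(np.arctan2(np.median(c[k,2])-.112-.0025*.8,.105-np.median(c[k,0]))))
p=f&((h[...,0]<5)|(h[...,0]>174))&(h[...,1]>150)&(v[...,1]<-.083)&(v[...,1]>-.105)&(v[...,2]>.1)&(v[...,2]<.25)
c=v[p];print('ptr',len(c),np.degrees(np.arctan2(np.median(c[:,2]-.112-.005),np.median(.105-c[:,0]))))
s=snap('side','side6')
for n in('side','top'):
    s=snap(n)
    for t in('jar','matbottle','amber','mat'): print(n,t,[(round(e['score'],2),w(s,e['at'])) for e in r.search_frame(n,t)[:1]])
a=cv2.imread('pics/side6.png')[150:390,160:400];b=cv2.imread('pics/top6.png')[190:370,170:410]
a=cv2.resize(a,(400,400));b=cv2.resize(b,(400,300));cv2.imwrite('pics/c6.png',np.hstack([a,np.vstack([b,np.zeros((100,400,3),np.uint8)])]))
E
```

```text
cover 37.222055954822224 5633 5680 via hinge 38.80019473892545
ptr 146 38.324926276761694
side jar [(0.67, array([ 0.539, -0.283,  0.072]))]
side matbottle [(0.71, array([0.812, 0.025, 0.075]))]
side amber [(0.67, array([0.498, 0.24 , 0.117]))]
side mat [(0.68, array([0.516, 0.016, 0.197]))]
top jar [(0.66, array([ 0.524, -0.257,  0.112]))]
top matbottle [(0.96, array([ 0.454, -0.341,  0.084]))]
top amber [(0.59, array([0.483, 0.24 , 0.115]))]
top mat [(0.63, array([ 0.495, -0.293,  0.   ]))]
```

View pics/c6.png

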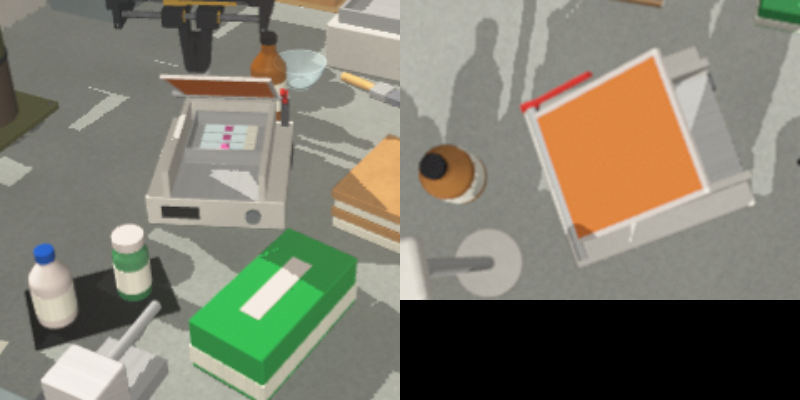

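The picture shows the cover at (620,145) standing in line with the pointer at (557,90): 37–39° against 38°. The tray is home, the jar is upright on the mat at (130,265), the bystanders are in place and the arm is clear.

```bash
python3 -c "
from plant import r
print(r.finish_job())"
```

```text
the job is handed in; nothing more can be done
None
```

The job is handed in, with no verdict returned: by my last measurements the jar stands on the mat, the tray is home against the back wall, and the cover (37–39°) is in line with the red pointer (about 38°).

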